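# Clamp a circle template on the cutting station with its hand nut

### The arm

A 7-joint arm with a two-finger parallel gripper is mounted at the origin on the work surface. World frame = base frame: x ahead of the robot, y to its left, z up, the work surface at z = 0. Lengths are in m, angles in rad, forces in N, time in s.
With the tool pointing down it reaches from about 0.425 to 0.875 m from the base axis. Payload 8.4 kg.
Tool frame: the origin (TCP) lies midway between the tips of the shut fingers; the grasp point (between the pads) lies 19 mm behind it (r.grip_point_offset is the distance from the TCP to the grasp point, in m); z points along the fingers, y is the line along which they close (so a half turn about z gives the same grasp; the last joint's range is limited). The gripper opens to 85 mm and grips with 20 to 120 N. Pads are 22 mm wide; open, the fingers measure 114 mm over their backs; the gripper's body (76 mm by 85 mm) begins 54 mm behind the grasp point. The pads swing forward as they close: fully open they stand 13 mm farther back than shut.
Start: joints at [1.007, 0.333, 0.04, 1.465, -0.013, 1.343, -0.059], TCP at [0.291, -0.581, 0.211] pointing down, gripper open.
Joint ranges: [-2.58, 2.58], [-0.38, 2.09], [-1.3, 1.39], [0.25, 2.4], [-1.5, 4.64], [0.08, 2.09], [-2.65, 2.65]. Speed limits (rad/s): [2.22, 2.22, 2.79, 2.79, 3.14, 3.14, 3.14].

### API

Orientations are given as a unit quaternion [w, x, y, z].
In Python, from bench import r gives the robot as it stands. The module is installed in compiled form; this text tells all that it offers.
- The arm moves only by the tool move_arm, never from a script. Its argument "deltas" is a list of rows, each a list of 3 entries, a list of its own where there are three numbers: the shift along the tool's x, y, z in m, then the turn about the tool's z in rad, then the opening in per cent of the stroke, from 0 (shut) to 100 (fully open). In form: [[[tx, ty, tz], spin, hand], ...]. A call has exactly 10 rows; each row shifts and turns the commanded pose from where the row before left it, along the tool's axes as they then stand; what a row does not reach is not made up. A row lasts 1/10 s, in which the tool goes at most 50 mm and 8.59 degrees, less where a joint would pass 70% of its speed; a pose out of reach is approached as far as the arm can. A call is refused whole if a number of a shift passes 0.05 or a number of a turn 0.15, either way. A call with a gripper value outside its range is refused whole. The fingers move at their own pace and stop on an object; "grip_force" is the grip in N (left out, the last holds). Time passes only in rows, so rows that do not move let the fingers close, or fill a call up. It gives the time, the measured TCP pose, the force, the opening and the grip force at its end, in the units of the state.
- r.get_obs(): the state, without advancing time (a new reading comes with each control period).
- r.grab_frame(name): name is "side" or "top"; returns the picture (480x640x3 uint8, red, green, blue); there is no depth.
- r.camera_model(name): a dict with "fx", "fy", "cx", "cy" (pixels), "distortion" ([k1, k2, p1, p2, k3] as OpenCV has them; the pictures are not rectified), "R" (3x3) and "t" (3): a world point X has camera coordinates R X + t. Camera axes: x right, y down, z forward; pixel columns grow to the right and rows downward; lengths in m; the calibration is good to about 2 mm. A picture is of the moment at which its call begins. camera_model takes no time and is no camera call.
- r.hand_in(): hands the job in; it is judged then, once.
The state is a dict: "clock": time; "joints": joint angles; "joint_velocities": joint speeds; "tau": joint torques, N m; "tool_pos": TCP position; "orientation": TCP orientation; "ft_force": force on the tool from outside, world axes, zero at the start; "wrist_torque": the same for the moment, N m; "opening": finger opening in m; "grasp_force": force on a finger pad.
Only numpy, scipy, OpenCV 4.12 (cv2) and the standard library are available. Lean on these libraries where they do the work, as an engineer would, in place of code of your own. Each camera call takes 0.05 s, during which the arm holds its last target. There are 200 camera calls.

### The job

Put the round teal template over the stud of the white cutting station so that it lies flat on the base, then set the orange hand nut flange-down on the stud, turn it backwards (anticlockwise from above) until the thread drops in, and screw it clockwise fully home against the template's hub. Let go of it and leave everything else on the table where it is.

Things in the scene. Friction and masses are not known exactly. Their poses are not given: they have to be found in the camera images.
- template: Round teal acrylic template: a disc 150 mm across, 8 mm thick, with a raised round hub in the middle (60 mm outside, its top 34 mm above the underside) and a 46 mm through bore. It lies flat, hub up; take it across the hub from above. Origin at the centre of its underside, z up. 0.18 to 0.29 kg.
- nut: Orange plastic hand nut, open top and bottom, 45 mm tall: a hexagon 58 mm across flats on a round flange 72 mm across and 6 mm high. It stands flange down. Origin at the centre of its underside, z up; its +x axis is square to one of the six flats (a flat every 60 deg from x). 0.14 to 0.23 kg.
- seat (a point): Point on the stud's axis at the top face of the fixed white station base (180 x 180 mm, its top 18 mm above the table), z up. The template's underside lies here when seated. The stud stands on the base: a dark 26 mm core with steel thread 40 mm across, and a conical tip.
- stud_tip (a point): Top of the stud, on its axis, 76 mm above seat; the cone is 16 mm across here and 26 mm across 10 mm lower.
- nut_lugs (a point): Point on the nut's axis, 9 mm above its underside, at the height of three steel lugs 6 mm square inside its 45 mm bore, at 0, 120 and 240 deg from the nut's x axis. They leave a clear circle of 32 mm and act as the nut's thread.
- lands (a point): On the stud's axis, 56 mm above seat, level with three flat lands on top of the three-start thread, whose angle differs each time and is not given. Set on, the nut's lugs mostly rest on the lands (nut underside 50 mm above seat) or on the 5 mm high stops at the lands' clockwise ends (55 mm; anticlockwise turning brings them down). Turned clockwise on the lands, the nut jams on the stops.
- thread_start (a point): Point on the stud's axis, 39 mm above seat: here lies the nut's underside once its lugs have dropped (11 mm) through the gaps between the lands. From rest on the lands that takes at most about 105 deg of anticlockwise turning; it then cannot turn further that way. The nut's weight alone makes it drop if the fingers turn it loosely.
- home (a point): Point on the stud's axis, 34 mm above seat, where the nut's underside lies when home on the hub of a seated template. From the drop, clockwise turning of 60 to 80 deg brings it down these 5 mm (its weight makes it follow if turned loosely; it does not slide down by itself) and 10 to 20 deg more pinch it tight.
- square_template: Bystander: magenta square template of about 130 mm with the same kind of hub as the teal one. Leave it alone.
- cone: Bystander: indigo thread cone, 60 mm across the foot, 88 mm tall. Origin at the centre of its foot.
- rotary_cutter: Bystander: yellow-handled rotary cutter lying flat, 180 mm long, up to 45 mm high. Leave it alone.
- weight: Bystander: brass pattern weight, 56 mm across, 34 mm tall. Origin at the centre of its foot.

How it is judged:
On the way, in this order (a step that is already met when the one before it is completed fails the run):
1. the teal template lies flat on the station base, over the stud (z of template in the frame of seat between -0.003 and 0.002 m and horizontal distance between template and seat below 0.006 m and angle between template's own z axis and vertical below 0.04 rad), for 0.2 s.
2. the nut, upright on the stud, has dropped into the thread (z of nut in the frame of seat between 0.032 and 0.0425 m and horizontal distance between nut and seat below 0.005 m and angle between nut's own z axis and vertical below 0.12 rad), for 0.2 s.
At the end, for the whole second after the job is handed in: The teal template lies flat on the station base around the stud (within 2 mm in height, 6 mm sideways), and the nut is screwed home on the thread, upright, its underside within 1.5 mm of the template's hub, at rest and released (z of template in the frame of seat below 0.002 m and horizontal distance between template and seat below 0.006 m and angle between template's own z axis and vertical below 0.04 rad and z of nut in the frame of seat between 0.032 and 0.0355 m and horizontal distance between nut and seat below 0.005 m and angle between nut's own z axis and vertical below 0.05 rad and linear speed of each of nut, template below 0.02 m/s); the robot touches nothing.
It fails at once if a bystander (square template, thread cone, cutter or weight) is moved by more than 30 mm (distance of any of square_template, cone, rotary_cutter, weight from where it was at the start of the episode above 0.03 m).
It also fails if it takes over 70 s, if anything falls off the work surface, if the arm or the gripper's body presses on something with over 40 N, if the wrist force passes 120 N, or if a joint passes its speed limit or range.

## Working session

There is one attempt and no reset: what is moved stays moved. The work goes in short steps, Python scripts to look and compute and a tool call to move; the robot and the scene stay as the last step left them, time stands still between calls to the robot, and variables do not carry over. Pictures are saved under pics/ and viewed, at most 10 in all, crops included, and the job is handed in when it is done.

Besides the shell and the picture viewer there is one more tool, called after ">>>" as name(argument=value, ...), one argument or row to a line, values as JSON. move_arm: Moves the arm, as the interface text tells. Its arguments: {"type":"object","properties":{"deltas":{"type":"array"},"grip_force":{"type":"number"}},"required":["deltas"]}

```bash
mkdir -p pics; python3 - <<'E'
from bench import r
import cv2
for n in("top","side"):
    cv2.imwrite(f"pics/{n}0.png",r.grab_frame(n)[:,:,::-1])
    m=r.camera_model(n);print(n,m)
o=r.get_obs();print(o)
E
```

```text
top {'fx': 525.1162099298035, 'fy': 525.1162099298035, 'cx': 327.43999105633185, 'cy': 240.5196126551771, 'distortion': array([-0.13879873,  0.        ,  0.        ,  0.        ,  0.        ]), 'R': array([[-0.0258551 , -0.99965825,  0.00386076],
       [-0.98109949,  0.02463385, -0.19192961],
       [ 0.19176891, -0.00875015, -0.9814011 ]]), 't': array([0.01203633, 0.58299324, 0.97401485])}
side {'fx': 486.2625591363072, 'fy': 486.2625591363072, 'cx': 320.17131274109386, 'cy': 239.6118663047922, 'distortion': array([-0.07290899,  0.        ,  0.        ,  0.        ,  0.        ]), 'R': array([[-0.71484238, -0.69896361, -0.02121896],
       [-0.45120246,  0.48421001, -0.74963792],
       [ 0.53424406, -0.5262989 , -0.66150794]]), 't': array([0.40607708, 0.31455484, 0.79108043])}
{'clock': 0.1, 'joints': array([ 1.00677136,  0.33383208,  0.0398749 ,  1.46616399, -0.01341376,
        1.34330214, -0.05853032]), 'joint_velocities': array([ 0.00186498, -0.00310394,  0.00028174, -0.00182585, -0.00138548,
       -0.00127912,  0.00121023]), 'tau': array([ 5.36700682e-03, -6.60023546e+01,  1.37077153e+00, -4.06473505e+01,
        1.70839741e-02,  8.87654285e-03, -2.48658080e-05]), 'tool_pos': array([ 0.29115874, -0.58065728,  0.21042474]), 'orientation': array([-6.89712922e-04,  9.73119109e-01,  2.30301284e-01, -2.05880849e-04]), 'ft_force': array([-0.01143457, -0.0092745 ,  0.17786687]), 'wrist_torque': array([ 0.0131905 , -0.00753897, -0.0119558 ]), 'grasp_force': 0.0, 'opening': 0.08529914602163481}
```

View pics/top0.png

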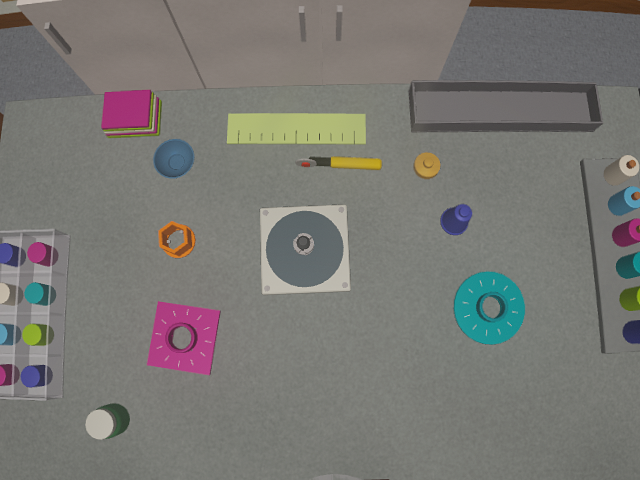

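View pics/side0.png

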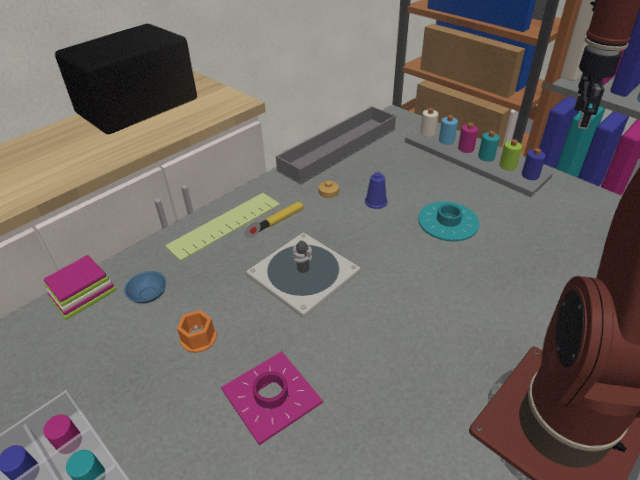

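The top view shows the template at about (490,308), the station at (305,249) with the stud tip at (303,243), and the nut at (177,240). The side view has the same objects at (449,220), (303,271) and (197,331). Next I'll fit silhouettes in both cameras.

```bash
cat > h.py <<'E'
import numpy as np,cv2
from scipy.optimize import minimize
from bench import r
def proj(n,P):
    m=r.camera_model(n);K=np.array([[m['fx'],0,m['cx']],[0,m['fy'],m['cy']],[0,0,1]])
    return cv2.projectPoints(np.asarray(P,float),cv2.Rodrigues(m['R'])[0],m['t'],K,m['distortion'])[0][:,0]
def mask(img,lo,hi,near,rad=60):
    hsv=cv2.cvtColor(img,cv2.COLOR_RGB2HSV);k=cv2.inRange(hsv,lo,hi)
    z=np.zeros_like(k);cv2.circle(z,near,rad,255,-1);k&=z
    k=cv2.morphologyEx(k,cv2.MORPH_CLOSE,np.ones((3,3)))
    c=max(cv2.findContours(k,cv2.RETR_EXTERNAL,cv2.CHAIN_APPROX_NONE)[0],key=cv2.contourArea)
    o=np.zeros_like(k);cv2.drawContours(o,[c],-1,255,-1);return o
a=np.linspace(0,2*np.pi,72,endpoint=False)
def ring(R,z,n=72,ph=0):
    t=ph+np.arange(n)*2*np.pi/n
    return np.c_[R*np.cos(t),R*np.sin(t),0*t+z]
TEMPL=[np.r_[ring(.075,0),ring(.075,.008)],np.r_[ring(.03,.008),ring(.03,.034)]]
NUT=[np.r_[ring(.036,0),ring(.036,.006)],np.r_[ring(.029/np.cos(np.pi/6),.006,6,np.pi/6),ring(.029/np.cos(np.pi/6),.045,6,np.pi/6)]]
BASE=[np.r_[ring(.09*2**.5,-.018,4,np.pi/4),ring(.09*2**.5,0,4,np.pi/4)]]
def fit(parts,masks,x0,z):
    S=4
    def cost(p):
        c,s=np.cos(p[2]),np.sin(p[2]);t=0
        for n,k in masks.items():
            o=np.zeros((480*S,640*S),np.uint8)
            for P in parts:
                W=P@np.array([[c,s,0],[-s,c,0],[0,0,1]])+[p[0],p[1],z]
                h=cv2.convexHull(((proj(n,W)+.5)*S).astype(np.float32)).astype(np.int32)
                cv2.fillConvexPoly(o,h,255)
            K=cv2.resize(k,None,fx=S,fy=S,interpolation=cv2.INTER_NEAREST)
            t+=((o^K)>0).sum()/(K>0).sum()
        return t
    best=None
    for y in ([x0[2]] if len(x0)>2 else [0,.25,.5,.75]):
        s=np.array([[x0[0],x0[1],y]]*4)+np.array([[0,0,0],[.015,0,.0],[0,.015,0],[0,0,.2]])
        q=minimize(cost,s[0],method='Nelder-Mead',options=dict(initial_simplex=s,xatol=2e-4,fatol=1e-4,maxiter=70))
        if best is None or q.fun<best.fun: best=q
    return best.x,best.fun
def back(n,px,z):
    m=r.camera_model(n);K=np.array([[m['fx'],0,m['cx']],[0,m['fy'],m['cy']],[0,0,1]])
    u=cv2.undistortPoints(np.array([[px]],float),K,m['distortion'])[0,0]
    d=m['R'].T@np.r_[u,1];C=-m['R'].T@m['t'];return (C+d*(z-C[2])/d[2])[:2]
E
python3 - <<'E'
from h import *
T=cv2.imread('pics/top0.png')[:,:,::-1].copy();S=cv2.imread('pics/side0.png')[:,:,::-1].copy()
teal=((80,120,60),(98,255,255));org=((5,150,90),(18,255,255));wh=((0,0,170),(180,45,255))
def go(nm,P,col,pt,ps,z,zb,rad):
    mt=mask(T,*col,pt,rad);ms=mask(S,*col,ps,rad)
    x0=back('top',pt,zb);print(nm,x0,back('side',ps,zb))
    for M in ({'top':mt},{'side':ms},{'top':mt,'side':ms}):
        x,f=fit(P,M,x0,z);print(list(M),x.round(4),round(f,3),end='; ')
    print()
go('templ',TEMPL,teal,(490,308),(449,220),0,.008,60)
go('nut',NUT,org,(177,240),(197,331),0,.02,40)
go('base',BASE,wh,(305,249),(303,271),.018,.018,75)
print('tip',back('top',(303,242),.094),back('side',(302,246),.09))
print(r.grip_point_offset)
E
```

```text
templ [ 0.4440009  -0.33121929] [ 0.44165283 -0.32560023]
['top'] [ 0.4457 -0.3304  0.086 ] 0.035; ['side'] [ 0.4469 -0.3299 -0.0159] 0.08; ['top', 'side'] [ 0.4457 -0.3301  0.838 ] 0.117; 
nut [0.59908101 0.30590231] [0.60102214 0.30775975]Traceback (most recent call last):
  File "<stdin>", line 11, in <module>
  File "<stdin>", line 8, in go
  File "h.py", line 36, in fit
    q=minimize(cost,s[0],method='Nelder-Mead',options=dict(initial_simplex=s,xatol=2e-4,fatol=1e-4,maxiter=70))
    res = _minimize_neldermead(fun, x0, args, callback, bounds=bounds,
                               **options)
    fxe = func(xe)
    fx = function(np.copy(x), *(wrapper_args + args))
  File "h.py", line 28, in cost
    h=cv2.convexHull(((proj(n,W)+.5)*S).astype(np.float32)).astype(np.int32)
                       ~~~~^^^^^
  File "h.py", line 5, in proj
    m=r.camera_model(n);K=np.array([[m['fx'],0,m['cx']],[0,m['fy'],m['cy']],[0,0,1]])
ValueError: time passes only in moves, steps and waits
```

```bash
sed -i 's/^def proj/CM={n:r.camera_model(n) for n in ("top","side")}\ndef proj/; s/m=r.camera_model(n)/m=CM[n]/' h.py
python3 - <<'E'
from h import *
T=cv2.imread('pics/top0.png')[:,:,::-1].copy();S=cv2.imread('pics/side0.png')[:,:,::-1].copy()
org=((5,150,90),(18,255,255));wh=((0,0,170),(180,45,255))
def go(nm,P,col,pt,ps,z,zb,rad):
    mt=mask(T,*col,pt,rad);ms=mask(S,*col,ps,rad)
    x0=back('top',pt,zb);print(nm,x0,back('side',ps,zb))
    for M in ({'top':mt},{'side':ms},{'top':mt,'side':ms}):
        x,f=fit(P,M,x0,z);print(list(M),x.round(4),round(f,3),end='; ')
    print()
go('nut',NUT,org,(177,240),(197,331),0,.02,40)
go('base',BASE,wh,(305,249),(303,271),.018,.018,75)
print('tip',back('top',(303,242),.094),back('side',(302,246),.09))
print(r.grip_point_offset)
E
```

```text
nut [0.59908101 0.30590231] [0.60102214 0.30775975]
['top'] [0.6015 0.309  0.5878] 0.047; ['side'] [0.6028 0.3087 0.6251] 0.067; ['top', 'side'] [0.6022 0.3089 0.6082] 0.121; 
base [0.57422518 0.04284479] [0.57027178 0.05062909]
['top'] [0.5776 0.0446 0.0085] 0.047; ['side'] [0.5864 0.0352 0.0155] 0.18; ['top', 'side'] [0.5788 0.044  0.0096] 0.255; 
tip [0.57408362 0.04373027] [0.57053795 0.0487799 ]
0.0187
```

>>> move_arm(
  deltas=[
    [[0.0279, -0.0172, 0.012], 0, 100],
    [[0.0279, -0.0172, 0.012], 0, 100],
    [[0.0279, -0.0172, 0.012], 0, 100],
    [[0.0279, -0.0172, 0.012], 0, 100],
    [[0.0279, -0.0172, 0.012], 0, 100],
    [[0.0279, -0.0172, 0.012], 0, 100],
    [[0.0279, -0.0172, 0.012], 0, 100],
    [[0.0279, -0.0172, 0.012], 0, 100],
    [[0.0279, -0.0172, 0.012], 0, 100],
    [[0, 0, 0], 0, 100],
  ],
  grip_force=40,
)

```text
clock: 1.1
tool_pos: [0.4483, -0.3245, 0.1013]
orientation: [-0.002, 0.972, 0.234, -0.0]
ft_force: [0.0, 1.4, -0.2]
opening: 0.0855
grasp_force: 0.0
```

>>> move_arm(
  deltas=[
    [[0, 0, 0], 0, 100],
    [[0, 0, 0.018], 0, 100],
    [[0, 0, 0.018], 0, 100],
    [[0, 0, 0.018], 0, 100],
    [[0, 0, 0.018], 0, 100],
    [[0, 0, 0.012], 0, 100],
    [[0, 0, 0.006], 0, 100],
    [[0, 0, 0], 0, 100],
    [[0, 0, 0], 0, 100],
    [[0, 0, 0], 0, 100],
  ],
)

```text
clock: 2.1
tool_pos: [0.4469, -0.3306, 0.0141]
orientation: [0.001, 0.973, 0.23, 0.0]
ft_force: [0.3, 0.2, 0.0]
opening: 0.0854
grasp_force: 0.0
```

>>> move_arm(
  deltas=[
    [[0, 0, 0], 0, 50],
    [[0, 0, 0], 0, 50],
    [[0, 0, 0], 0, 50],
    [[0, 0, 0], 0, 50],
    [[0, 0, 0], 0, 50],
    [[0, 0, 0], 0, 50],
    [[0, 0, 0], 0, 50],
    [[0, 0, 0], 0, 50],
    [[0, 0, 0], 0, 50],
    [[0, 0, 0], 0, 50],
  ],
)

```text
clock: 3.1
tool_pos: [0.4464, -0.3301, 0.0132]
orientation: [-0.0, 0.973, 0.23, -0.0]
ft_force: [0.0, -0.0, -0.6]
opening: 0.0427
grasp_force: 0.0
```

```bash
python3 - <<'E'
from bench import r
import cv2
a=cv2.resize(r.grab_frame("top")[220:400,400:600,::-1],None,fx=2.5,fy=2.5)
b=cv2.resize(r.grab_frame("side")[120:300,360:560,::-1],None,fx=2.5,fy=2.5)
cv2.imwrite("pics/g1.png",cv2.resize(cv2.hconcat([a,b]),(800,360)))
o=r.get_obs();print(o['joints'].round(3),o['tool_pos'],o['orientation'],o['opening'],o['grasp_force'])
E
```

```text
[ 0.67   0.339 -0.132  1.898  0.055  0.908 -0.595] [ 0.44642778 -0.33006183  0.01320927] [-3.12812329e-05  9.73117005e-01  2.30311298e-01  1.08791954e-05] 0.042602592057346386 0.0
```

View pics/g1.png

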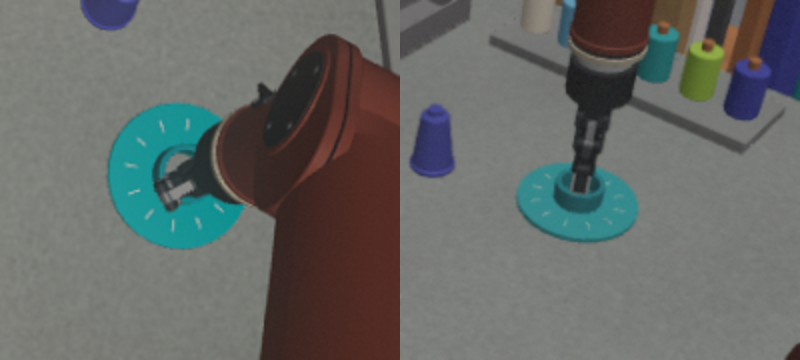

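The opening went straight past 60 mm, so the hub isn't held. I'll check where the tips really are.

```bash
python3 - <<'E'
from h import *
a=r.grab_frame("top")[250:350,420:540,::-1].copy();b=r.grab_frame("side")[150:250,400:520,::-1].copy()
a=cv2.resize(a,None,fx=3.3,fy=3.3,interpolation=2);b=cv2.resize(b,None,fx=3.3,fy=3.3,interpolation=2)
cv2.imwrite("pics/g2.png",cv2.hconcat([a,b]))
o=r.get_obs()['tool_pos']
for n,(x,y) in (('top',(420,250)),('side',(400,150))):
    print(n,((proj(n,[o,o+[0,0,.05],[.4457,-.3301,.034]])-[x,y])*3.3).round())
E
```

```text
top [[231. 187.]
 [257. 181.]
 [242. 186.]]
side [[161. 220.]
 [171. 167.]
 [166. 199.]]
```

View pics/g2.png

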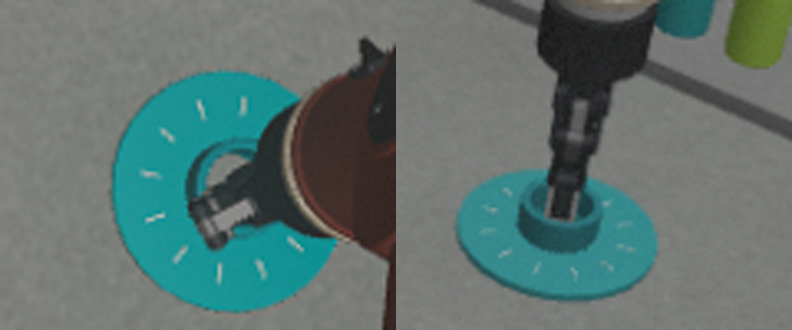

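The fingers closed above the hub rim, since the pads sit further back than I assumed. I'll reopen, go lower and close again.

>>> move_arm(
  deltas=[
    [[0, 0, 0], 0, 100],
    [[0, 0, 0], 0, 100],
    [[0, 0, 0], 0, 100],
    [[0, 0, 0], 0, 100],
    [[0, 0, 0], 0, 100],
    [[0, 0, 0], 0, 100],
    [[0, 0, 0.004], 0, 100],
    [[0, 0, 0.003], 0, 100],
    [[0, 0, 0.002], 0, 100],
    [[0, 0, 0], 0, 100],
  ],
)

```text
clock: 4.3
tool_pos: [0.4461, -0.3299, 0.0037]
orientation: [-0.0, 0.973, 0.23, -0.0]
ft_force: [0.3, -0.1, -0.7]
opening: 0.0854
grasp_force: 0.0
```

>>> move_arm(
  deltas=[
    [[0, 0, 0], 0, 60],
    [[0, 0, 0], 0, 60],
    [[0, 0, 0], 0, 60],
    [[0, 0, 0], 0, 60],
    [[0, 0, 0], 0, 60],
    [[0, 0, 0], 0, 60],
    [[0, 0, 0], 0, 60],
    [[0, 0, 0], 0, 60],
    [[0, 0, 0], 0, 60],
    [[0, 0, 0], 0, 60],
  ],
)

```text
clock: 5.3
tool_pos: [0.4466, -0.3302, 0.0048]
orientation: [0.0, 0.973, 0.23, 0.0]
ft_force: [-1.6, 2.3, 4.4]
opening: 0.0567
grasp_force: 42.1
```

>>> move_arm(
  deltas=[
    [[0, 0, 0], 0, 50],
    [[0, 0, 0], 0, 50],
    [[0, 0, 0], 0, 50],
    [[0, 0, -0.005], 0, 50],
    [[0, 0, -0.01], 0, 50],
    [[0, 0, -0.015], 0, 50],
    [[0, 0, -0.015], 0, 50],
    [[0, 0, -0.015], 0, 50],
    [[0, 0, 0], 0, 50],
    [[0, 0, 0], 0, 50],
  ],
  grip_force=60,
)

```text
clock: 6.3
tool_pos: [0.4466, -0.3303, 0.0648]
orientation: [0.0, 0.973, 0.23, 0.0]
ft_force: [-0.7, 0.4, -2.8]
opening: 0.0558
grasp_force: 64.1
```

```bash
python3 - <<'E'
from h import *
a=r.grab_frame("top")[220:350,420:560,::-1].copy();b=r.grab_frame("side")[130:260,380:520,::-1].copy()
a=cv2.resize(a,None,fx=2.8,fy=2.8,interpolation=2);b=cv2.resize(b,None,fx=2.8,fy=2.8,interpolation=2)
cv2.imwrite("pics/g3.png",cv2.hconcat([a,b]))
o=r.get_obs();print(o['tool_pos'],o['ft_force'],o['wrist_torque'],o['opening'])
E
```

```text
[ 0.44595564 -0.32981241  0.06362555] [ 0.55840269  0.14593997 -3.07526648] [ 0.01708381  0.04345937 -0.04598393] 0.05618056273831088
```

View pics/g3.png

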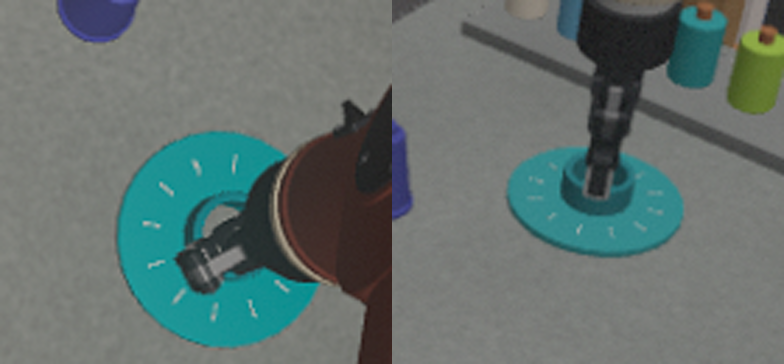

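The template is held level: the disc is in the fingers in both crops and the wrist carries about 3 N. While it moves, I'll firm up the stud position from the saved first pictures.

>>> move_arm(
  deltas=[
    [[0, 0, -0.03], 0, 50],
    [[0, 0, -0.04], 0, 50],
    [[0.015, -0.015, -0.02], 0, 50],
    [[0.03, -0.03, 0], 0, 50],
    [[0.03, -0.03, 0], 0, 50],
    [[0.03, -0.03, 0], 0, 50],
    [[0.03, -0.03, 0], 0, 50],
    [[0.025, -0.025, 0], 0, 50],
    [[0, 0, 0], 0, 50],
    [[0, 0, 0], 0, 50],
  ],
)

```text
clock: 7.4
tool_pos: [0.5174, -0.1146, 0.1534]
orientation: [-0.0, 0.973, 0.231, -0.001]
ft_force: [0.0, -0.9, -1.8]
opening: 0.0559
grasp_force: 65.0
```

```bash
python3 - <<'E'
from h import *
T=cv2.imread('pics/top0.png')[:,:,::-1].copy();S=cv2.imread('pics/side0.png')[:,:,::-1].copy()
# grey inset disc outlines + base masks
for n,I,c in(('top',T,(305,249)),('side',S,(303,271))):
    hsv=cv2.cvtColor(I,cv2.COLOR_RGB2HSV)
    k=mask(I,(0,0,140),(180,60,255),c,75)
    print(n,(k>0).sum(),fit(BASE,{n:k},(.577,.0445,.01),.018))
    # inset disc: dark region inside base
    d=cv2.inRange(hsv,(90,20,50),(130,120,125))&cv2.erode(k,np.ones((5,5)))
    ct=max(cv2.findContours(cv2.morphologyEx(d,cv2.MORPH_CLOSE,np.ones((5,5))),cv2.RETR_EXTERNAL,cv2.CHAIN_APPROX_NONE)[0],key=cv2.contourArea)
    h=cv2.convexHull(ct)[:,0]
    P=np.array([back(n,tuple(map(float,p)),.018) for p in ct[:,0]])
    (e,rr)=cv2.minEnclosingCircle(P.astype(np.float32));A=np.c_[2*P,np.ones(len(P))];q=np.linalg.lstsq(A,(P**2).sum(1),rcond=None)[0]
    print('disc',e,rr,q[:2],np.sqrt(q[2]+q[0]**2+q[1]**2))
a=cv2.resize(T[215:275,270:340,::-1],None,fx=5,fy=5,interpolation=2);b=cv2.resize(S[220:280,270:340,::-1],None,fx=5,fy=5,interpolation=2)
for X in(.574,.577):
  pass
for n,im,(x,y) in(('top',a,(270,215)),('side',b,(270,220))):
  for z in(.094,.074,.018):
    for p in proj(n,[[.577,.0445,z]]): cv2.circle(im,tuple(int(v) for v in (p-[x,y]+.5)*5),3,(0,0,255),-1)
    cv2.polylines(im,[((proj(n,ring(.008 if z>.09 else .02,z)+[.577,.0445,0])-[x,y]+.5)*5).astype(np.int32)],True,(0,255,0),1)
cv2.imwrite('pics/s1.png',cv2.hconcat([a,b]))
o=r.get_obs();print(o['tool_pos'],o['joints'].round(2))
E
```

```text
top 7601 (array([0.5767955 , 0.04469475, 0.019683  ]), np.float64(0.02708525194053414))
disc (0.576406717300415, 0.04428783059120178) 0.07850589603185654 [0.5763428  0.04450281] 0.0771624315530291
side 4797 (array([0.58464184, 0.03817219, 0.00980591]), np.float64(0.11432926829268293))
disc (0.5767694711685181, 0.045735251158475876) 0.07763691991567612 [0.57367063 0.04820818] 0.06783213779299174
[ 0.51744753 -0.11456714  0.15343827] [ 0.42  0.15 -0.31  1.82  0.05  1.18 -1.01]
```

View pics/s1.png

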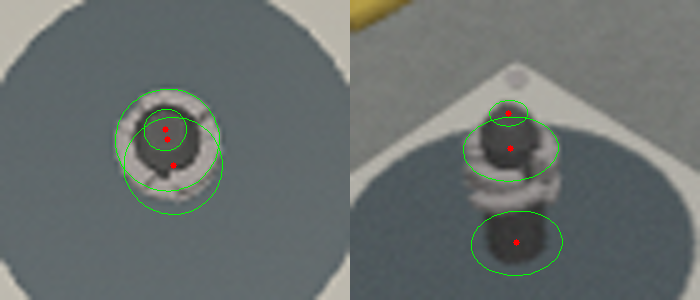

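>>> move_arm(
  deltas=[
    [[0.015, -0.014, 0], 0, 50],
    [[0.02, -0.0185, 0], 0, 50],
    [[0.025, -0.0235, 0], 0, 50],
    [[0.025, -0.0235, 0], 0, 50],
    [[0.02, -0.0185, 0], 0, 50],
    [[0.0142, -0.0132, 0], 0, 50],
    [[0.005, -0.0045, 0], 0, 50],
    [[0, 0, 0], 0, 50],
    [[0, 0, 0], 0, 50],
    [[0, 0, 0.02], 0, 50],
  ],
)

```text
clock: 8.4
tool_pos: [0.5785, 0.0418, 0.1364]
orientation: [0.001, 0.973, 0.229, 0.002]
ft_force: [0.1, 0.7, -1.9]
opening: 0.0558
grasp_force: 65.0
```

```bash
python3 - <<'E'
from h import *
T=r.grab_frame('top');S=r.grab_frame('side')
o=r.get_obs();p=o['tool_pos'];print(p,o['orientation'].round(3),o['joints'].round(2),o['ft_force'])
k=mask(S,(80,120,60),(98,255,255),tuple(int(v) for v in proj('side',[p])[0]),75)
for dz in(.0,.004,.008):
    print(dz,fit(TEMPL,{'side':k},(p[0],p[1],0.),p[2]-dz))
cv2.imwrite('pics/t2.png',cv2.hconcat([T[150:350,200:400,::-1],S[130:330,200:400,::-1]]))
E
```

```text
[0.57520951 0.04143879 0.13206268] [ 0.     0.973  0.229 -0.002] [ 0.2   0.27 -0.41  1.73  0.12  1.17 -1.35] [-0.31040368 -2.02684729 -1.96147628]
0.0 (array([0.57245844, 0.04362298, 0.02059772]), np.float64(0.24642342527789213))
0.004 (array([0.57505382, 0.04143754, 0.23929886]), np.float64(0.23162824207492796))
0.008 (array([0.57897262, 0.03834053, 0.13552508]), np.float64(0.21796521202140798))
```

View pics/t2.png

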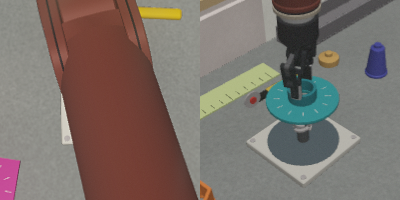

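The side crop shows the template level above the stud, and its fit agrees with the TCP to about 1 mm.

>>> move_arm(
  deltas=[
    [[0.0015, -0.0015, 0], 0, 50],
    [[0, 0, 0.01], 0, 50],
    [[0, 0, 0.01], 0, 50],
    [[0, 0, 0.005], 0, 50],
    [[0, 0, 0], 0, 50],
    [[0, 0, 0], 0, 50],
    [[0, 0, 0], 0, 50],
    [[0, 0, 0], 0, 50],
    [[0, 0, 0], 0, 50],
    [[0, 0, 0], 0, 50],
  ],
)

```text
clock: 9.5
tool_pos: [0.5777, 0.0457, 0.1094]
orientation: [0.0, 0.973, 0.23, 0.0]
ft_force: [-0.0, -0.6, -3.1]
opening: 0.0558
grasp_force: 65.0
```

>>> move_arm(
  deltas=[
    [[-0.0015, 0.0005, 0], 0, 50],
    [[0, 0, 0.006], 0, 50],
    [[0, 0, 0.006], 0, 50],
    [[0, 0, 0.006], 0, 50],
    [[0, 0, 0.006], 0, 50],
    [[0, 0, 0.006], 0, 50],
    [[0, 0, 0.006], 0, 50],
    [[0, 0, 0.006], 0, 50],
    [[0, 0, 0], 0, 50],
    [[0, 0, 0], 0, 50],
  ],
)

```text
clock: 10.5
tool_pos: [0.5764, 0.0447, 0.0671]
orientation: [-0.0, 0.973, 0.23, -0.0]
ft_force: [0.7, 1.1, -2.3]
opening: 0.0559
grasp_force: 65.0
```

>>> move_arm(
  deltas=[
    [[0, 0, 0.006], 0, 50],
    [[0, 0, 0.006], 0, 50],
    [[0, 0, 0.006], 0, 50],
    [[0, 0, 0.006], 0, 50],
    [[0, 0, 0.006], 0, 50],
    [[0, 0, 0.005], 0, 50],
    [[0, 0, 0.003], 0, 50],
    [[0, 0, 0.001], 0, 50],
    [[0, 0, 0], 0, 50],
    [[0, 0, 0], 0, 50],
  ],
)

```text
clock: 11.5
tool_pos: [0.5767, 0.0447, 0.0285]
orientation: [0.0, 0.973, 0.23, 0.0]
ft_force: [-0.2, 1.6, -2.0]
opening: 0.0557
grasp_force: 65.0
```

>>> move_arm(
  deltas=[
    [[0, 0, 0.002], 0, 50],
    [[0, 0, 0.0015], 0, 50],
    [[0, 0, 0], 0, 50],
    [[0, 0, 0], 0, 75],
    [[0, 0, 0], 0, 85],
    [[0, 0, 0], 0, 100],
    [[0, 0, 0], 0, 100],
    [[0, 0, 0], 0, 100],
    [[0, 0, 0], 0, 100],
    [[0, 0, 0], 0, 100],
  ],
)

```text
clock: 12.5
tool_pos: [0.5765, 0.0447, 0.0248]
orientation: [-0.0, 0.973, 0.23, 0.0]
ft_force: [-0.5, 0.2, 0.5]
opening: 0.0851
grasp_force: 0.0
```

>>> move_arm(
  deltas=[
    [[0, 0, -0.01], 0, 100],
    [[0, 0, -0.02], 0, 100],
    [[0, 0, -0.03], 0, 100],
    [[0, 0, -0.03], 0, 100],
    [[0, 0, -0.04], 0, 100],
    [[0.02, -0.02, -0.01], 0, 100],
    [[0.025, -0.03, 0], 0, 100],
    [[0.025, -0.03, 0], 0, 100],
    [[0.02, -0.03, 0], 0, 100],
    [[0, -0.01, 0], 0, 100],
  ],
)

```text
clock: 13.5
tool_pos: [0.6025, 0.1977, 0.1654]
orientation: [-0.001, 0.973, 0.233, 0.0]
ft_force: [-0.5, -0.3, -0.3]
opening: 0.0857
grasp_force: 0.0
```

```bash
python3 - <<'E'
from h import *
S=r.grab_frame('side');T=r.grab_frame('top');o=r.get_obs();p=o['tool_pos'];print(p,o['orientation'].round(3),o['joints'].round(2))
cs=tuple(int(v) for v in proj('side',[[.5765,.0445,.03]])[0])
k=mask(S,(80,120,60),(98,255,255),cs,75)
for z in(.018,.023): print(z,fit(TEMPL,{'side':k},(.5765,.0445,0.),z))
cv2.imwrite('pics/t3.png',cv2.resize(cv2.hconcat([T[150:350,150:450,::-1],S[180:380,150:450,::-1]]),(798,266)))
E
```

```text
[0.60217042 0.19461281 0.1652347 ] [-0.     0.973  0.232 -0.   ] [-0.01  0.37 -0.47  1.55  0.17  1.27 -1.61]
0.018 (array([0.57743217, 0.04326058, 0.06778684]), np.float64(0.23295204575450945))
0.023 (array([0.57418742, 0.04609705, 0.16476536]), np.float64(0.2479652441706995))
```

View pics/t3.png

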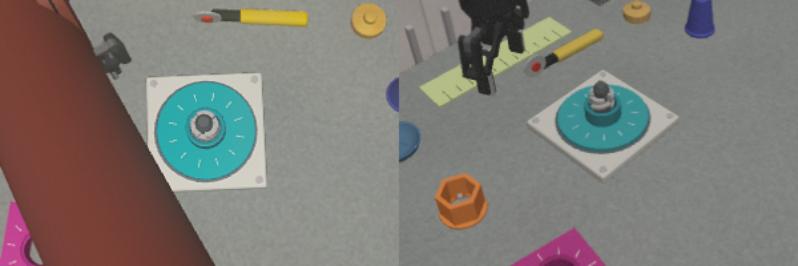

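The template lies flat and centred on the base (disc at (206,130) in the left crop). Next is the nut: I spin to line up with its flats and keep J7 mid-range for the later turns.

>>> move_arm(
  deltas=[
    [[0, 0, 0], -0.145, 100],
    [[0, 0, 0], -0.145, 100],
    [[0, 0, 0], -0.145, 100],
    [[0, 0, 0], -0.145, 100],
    [[0, 0, 0], -0.145, 100],
    [[0, 0, 0], -0.145, 100],
    [[0, 0, 0], -0.145, 100],
    [[0, 0, 0], -0.145, 100],
    [[0, 0, 0], -0.145, 100],
    [[0, 0, 0], -0.145, 100],
  ],
)

```text
clock: 14.6
tool_pos: [0.6036, 0.1896, 0.1651]
orientation: [0.001, 0.574, 0.819, -0.001]
ft_force: [-0.4, -0.5, -0.7]
opening: 0.0857
grasp_force: 0.0
```

>>> move_arm(
  deltas=[
    [[0, 0, 0], -0.13, 100],
    [[0, 0, 0], -0.127, 100],
    [[0.02, 0.014, 0.01], 0, 100],
    [[0.025, 0.017, 0.01], 0, 100],
    [[0.025, 0.018, 0.02], 0, 100],
    [[0.02, 0.014, 0.02], 0, 100],
    [[0, 0, 0.01], 0, 100],
    [[0, 0, 0], 0, 100],
    [[0, 0, 0], 0, 100],
    [[0, 0, 0], 0, 100],
  ],
)

```text
clock: 15.6
tool_pos: [0.6055, 0.3003, 0.096]
orientation: [0.001, 0.467, 0.884, 0.0]
ft_force: [-0.3, 0.0, -0.0]
opening: 0.0853
grasp_force: 0.0
```

```bash
cat > st.py <<'E'
from h import *
def st(target=None):
    o=r.get_obs();p=o['tool_pos'];q=o['orientation']
    xa=2*np.arctan2(q[2],q[1]);X=np.array([np.cos(xa),np.sin(xa)]);Y=np.array([np.sin(xa),-np.cos(xa)])
    print('t',round(o['clock'],2),'tcp',p.round(4),'yaw y',round(np.degrees(np.arctan2(Y[1],Y[0])),1),'J7',o['joints'][6].round(2),'F',o['ft_force'].round(1),'Tq',o['wrist_torque'].round(2),'open',round(o['opening'],4),'g',round(o['grasp_force'],1))
    if target is not None:
        d=np.array(target)-p[:2];print('tool dx,dy',round(d@X,4),round(d@Y,4))
E
python3 -c "
from st import *
st((.602,.309))"
```

```text
t 15.6 tcp [0.6055 0.3003 0.096 ] yaw y 34.3 J7 -0.2 F [-0.3  0.  -0. ] Tq [-0.02  0.03 -0.01] open 0.0853 g 0.0
tool dx,dy 0.0091 0.002
```

>>> move_arm(
  deltas=[
    [[0.009, 0.002, 0], 0, 100],
    [[0, 0, 0.015], 0, 100],
    [[0, 0, 0.015], 0, 100],
    [[0, 0, 0.015], 0, 100],
    [[0, 0, 0.015], 0, 100],
    [[0, 0, 0.015], 0, 100],
    [[0, 0, 0.01], 0, 100],
    [[0, 0, 0.006], 0, 100],
    [[0, 0, 0], 0, 80],
    [[0, 0, 0], 0, 80],
  ],
  grip_force=40,
)

```text
clock: 16.6
tool_pos: [0.601, 0.3109, 0.0042]
orientation: [0.0, 0.466, 0.885, 0.0]
ft_force: [-0.3, 1.3, 0.1]
opening: 0.0683
grasp_force: 0.0
```

>>> move_arm(
  deltas=[
    [[0, 0, 0], 0, 60],
    [[0, 0, 0], 0, 60],
    [[0, 0, 0], 0, 60],
    [[0, 0, 0], 0, 55],
    [[0, 0, 0], 0, 55],
    [[0, 0, 0], 0, 55],
    [[0, 0, 0], 0, 55],
    [[0, 0, 0], 0, 55],
    [[0, 0, 0], 0, 55],
    [[0, 0, 0], 0, 55],
  ],
)

```text
clock: 17.6
tool_pos: [0.6014, 0.3111, 0.0048]
orientation: [0.0, 0.466, 0.885, 0.001]
ft_force: [-1.1, -0.7, 5.7]
opening: 0.0571
grasp_force: 44.6
```

```bash
python3 -c "
from st import *
st((.602,.309))"
```

```text
t 17.6 tcp [0.6014 0.3111 0.0048] yaw y 34.4 J7 -0.25 F [-1.1 -0.7  5.7] Tq [-0.03  0.08  0.06] open 0.0571 g 44.6
tool dx,dy -0.0021 -0.0007
```

>>> move_arm(
  deltas=[
    [[0, 0, -0.01], 0, 55],
    [[0, 0, -0.03], 0, 55],
    [[0, 0, -0.04], 0, 55],
    [[0, 0, -0.04], 0, 55],
    [[-0.02, -0.017, -0.015], 0, 55],
    [[-0.03, -0.025, 0], 0, 55],
    [[-0.03, -0.025, 0], 0, 55],
    [[-0.03, -0.025, 0], 0, 55],
    [[-0.02, -0.017, 0], 0, 55],
    [[0, 0, 0], 0, 55],
  ],
  grip_force=50,
)

```text
clock: 18.6
tool_pos: [0.5845, 0.136, 0.1386]
orientation: [0.0, 0.469, 0.883, -0.002]
ft_force: [-0.4, -0.3, -2.1]
opening: 0.0566
grasp_force: 55.1
```

```bash
python3 -c "
from st import *
st((.576,.0453))"
```

```text
t 18.6 tcp [0.5845 0.136  0.1386] yaw y 34.1 J7 0.08 F [-0.4 -0.3 -2.1] Tq [ 0.02 -0.    0.04] open 0.0566 g 55.1
tool dx,dy -0.0704 -0.0578
```

>>> move_arm(
  deltas=[
    [[-0.02, -0.017, 0], 0, 55],
    [[-0.02, -0.017, 0], 0, 55],
    [[-0.02, -0.016, 0], 0, 55],
    [[-0.01, -0.008, 0], 0, 55],
    [[-0.005, -0.004, 0], 0, 55],
    [[0, 0, 0.005], 0, 55],
    [[0, 0, 0.01], 0, 55],
    [[0, 0, 0.005], 0, 55],
    [[0, 0, 0], 0, 55],
    [[0, 0, 0], 0, 55],
  ],
)

```text
clock: 19.6
tool_pos: [0.5754, 0.0456, 0.1185]
orientation: [-0.0, 0.466, 0.885, 0.0]
ft_force: [0.8, 0.6, -2.6]
opening: 0.057
grasp_force: 55.1
```

```bash
python3 -c "
from st import *
st((.576,.0453))
p=r.get_obs()['tool_pos']
S=r.grab_frame('side')
c=tuple(int(v) for v in proj('side',[p+[0,0,.02]])[0])
k=mask(S,(5,150,90),(18,255,255),c,45)
print(fit(NUT,{'side':k},(p[0],p[1],.6),p[2]-.0048))
cv2.imwrite('pics/n1.png',cv2.resize(S[130:330,200:400,::-1],(600,600)))"
```

```text
t 19.6 tcp [0.5754 0.0456 0.1185] yaw y 34.5 J7 0.25 F [ 0.8  0.6 -2.6] Tq [-0.01 -0.03 -0.04] open 0.057 g 55.1
tool dx,dy -0.0006 0.0003
(array([0.57877498, 0.04400391, 0.80057144]), np.float64(0.09530938123752496))
```

View pics/n1.png

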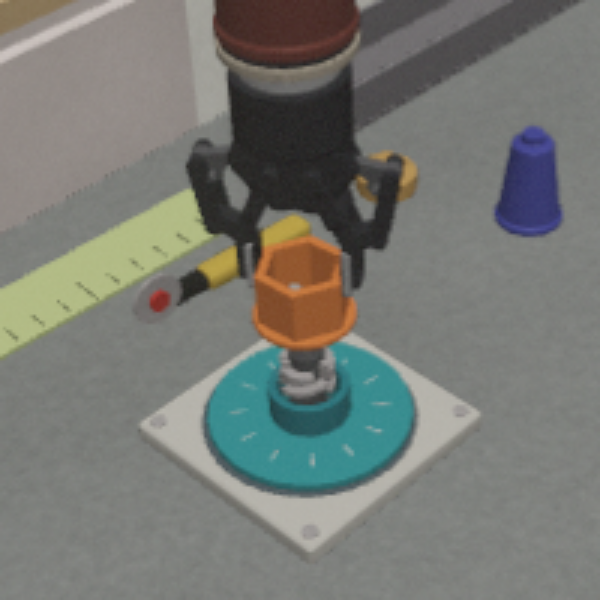

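The nut is held upright above the stud tip, with the template seated below. Now I lower it.

>>> move_arm(
  deltas=[
    [[0.001, 0, 0.005], 0, 55],
    [[0, 0, 0.005], 0, 55],
    [[0, 0, 0.005], 0, 55],
    [[0, 0, 0.005], 0, 55],
    [[0, 0, 0.005], 0, 55],
    [[0, 0, 0.005], 0, 55],
    [[0, 0, 0.003], 0, 55],
    [[0, 0, 0.003], 0, 55],
    [[0, 0, 0], 0, 55],
    [[0, 0, 0], 0, 55],
  ],
)

```text
clock: 20.65
tool_pos: [0.5751, 0.0458, 0.0828]
orientation: [0.0, 0.466, 0.885, 0.0]
ft_force: [-0.9, 0.4, -1.8]
opening: 0.0562
grasp_force: 55.1
```

>>> move_arm(
  deltas=[
    [[0, 0, 0.002], 0, 55],
    [[0, 0, 0.002], 0, 55],
    [[0, 0, 0.0005], 0, 55],
    [[0, 0, 0], 0, 68],
    [[0, 0, 0], 0, 70],
    [[0, 0, 0], 0, 70],
    [[0, 0, 0], 0, 70],
    [[0, 0, 0.002], 0, 70],
    [[0, 0, 0.002], 0, 70],
    [[0, 0, 0], 0, 70],
  ],
)

```text
clock: 21.65
tool_pos: [0.5748, 0.0457, 0.0738]
orientation: [-0.0, 0.466, 0.885, -0.0]
ft_force: [0.3, -0.2, 0.5]
opening: 0.0594
grasp_force: 0.0
```

```bash
cat > nz.py <<'E'
from st import *
from scipy.optimize import minimize_scalar
def nz():
    "nut underside above seat from the side picture: scan z with the axis on the stud"
    S=r.grab_frame('side');c=tuple(int(v) for v in proj('side',[[.5765,.0445,.085]])[0])
    k=mask(S,(5,150,90),(18,255,255),c,45)
    n='side';res=[]
    for z in np.arange(.028,.064,.001):
        o=np.zeros_like(k);b=None
        for P in (NUT[0],np.r_[ring(.031,.006),ring(.031,.045)]):
            cv2.fillConvexPoly(o,cv2.convexHull((proj(n,P+[.5765,.0445,.018+z])).astype(np.float32)).round().astype(np.int32),255)
        res.append(((o^k)>0).sum())
    i=int(np.argmin(res));print('nut z~',round(.028+.001*i,4),'err',res[i]/(k>0).sum())
    ys,xs=np.nonzero(k);print('mask bottom row',ys.max(),'top',ys.min(),'cx',xs.mean().round(1))
if __name__=='__main__': st((.5765,.0445));nz()
E
python3 nz.py
```

```text
t 21.65 tcp [0.5748 0.0457 0.0738] yaw y 34.4 J7 0.22 F [ 0.3 -0.2  0.5] Tq [0.07 0.02 0.02] open 0.0594 g 0.0
tool dx,dy -0.0019 0.0007
nut z~ 0.05 err 0.1524008350730689
mask bottom row 262 top 226 cx 301.3
```

The nut rests on the lands (underside about 50 mm above seat) and the fingers are loose. I'll centre, lower the hand slightly and turn anticlockwise.

>>> move_arm(
  deltas=[
    [[-0.0015, 0.0007, 0.004], 0, 70],
    [[0, 0, 0.004], 0, 70],
    [[0, 0, 0], 0, 70],
    [[0, 0, 0], -0.1, 70],
    [[0, 0, 0], -0.1, 70],
    [[0, 0, 0], -0.1, 70],
    [[0, 0, 0], -0.1, 70],
    [[0, 0, 0], -0.1, 70],
    [[0, 0, 0], -0.1, 70],
    [[0, 0, 0], 0, 70],
  ],
)

```text
clock: 22.7
tool_pos: [0.5765, 0.0449, 0.0661]
orientation: [-0.0, 0.183, 0.983, 0.0]
ft_force: [0.2, 0.2, 0.3]
opening: 0.0598
grasp_force: 0.0
```

```bash
python3 nz.py
```

```text
t 22.7 tcp [0.5765 0.0449 0.0661] yaw y 68.9 J7 0.78 F [0.2 0.2 0.3] Tq [ 0.01 -0.01  0.03] open 0.0598 g 0.0
tool dx,dy -0.0002 -0.0004
nut z~ 0.05 err 0.1870967741935484
mask bottom row 262 top 226 cx 302.1
```

>>> move_arm(
  deltas=[
    [[0, 0, 0], -0.1, 70],
    [[0, 0, 0], -0.1, 70],
    [[0, 0, 0], -0.1, 70],
    [[0, 0, 0], -0.1, 70],
    [[0, 0, 0], -0.1, 70],
    [[0, 0, 0], -0.05, 70],
    [[0, 0, 0], 0, 70],
    [[0, 0, 0], 0, 70],
    [[0, 0, 0], 0, 70],
    [[0, 0, 0], 0, 70],
  ],
)

```text
clock: 23.75
tool_pos: [0.5765, 0.0448, 0.0662]
orientation: [-0.0, -0.089, 0.996, -0.0]
ft_force: [0.3, -1.1, 0.2]
opening: 0.0599
grasp_force: 0.1
```

```bash
python3 nz.py
```

```text
t 23.75 tcp [0.5765 0.0448 0.0662] yaw y 100.2 J7 1.27 F [ 0.3 -1.1  0.2] Tq [-0.01 -0.07 -0.05] open 0.0599 g 0.1
tool dx,dy 0.0 -0.0003
nut z~ 0.05 err 0.5397489539748954
mask bottom row 262 top 226 cx 304.5
```

>>> move_arm(
  deltas=[
    [[0, 0, 0], -0.1, 70],
    [[0, 0, 0], -0.1, 70],
    [[0, 0, 0], -0.1, 70],
    [[0, 0, 0], -0.1, 70],
    [[0, 0, 0], 0, 70],
    [[0, 0, 0], 0, 70],
    [[0, 0, 0], 0, 70],
    [[0, 0, 0], 0, 70],
    [[0, 0, 0], 0, 70],
    [[0, 0, 0], 0, 70],
  ],
)

```text
clock: 24.8
tool_pos: [0.5765, 0.0451, 0.0663]
orientation: [0.0, -0.286, 0.958, 0.0]
ft_force: [-0.8, 2.2, 2.1]
opening: 0.0598
grasp_force: 11.9
```

```bash
python3 nz.py
```

```text
t 24.8 tcp [0.5765 0.0451 0.0663] yaw y 123.2 J7 1.64 F [-0.8  2.2  2.1] Tq [ 0.53  0.15 -0.52] open 0.0598 g 11.9
tool dx,dy 0.0004 -0.0005
nut z~ 0.037 err 0.8013245033112583
mask bottom row 266 top 231 cx 304.2
```

The nut has dropped: its silhouette moved down 4–5 px (about 11 mm) and it now resists further anticlockwise turning. I'll lower the hand and turn clockwise.

>>> move_arm(
  deltas=[
    [[0, 0, 0], 0.1, 70],
    [[0, 0, 0.004], 0.05, 70],
    [[0, 0, 0.004], 0, 70],
    [[0, 0, 0], 0.1, 70],
    [[0, 0, 0], 0.1, 70],
    [[0, 0, 0], 0.1, 70],
    [[0, 0, 0], 0.1, 70],
    [[0, 0, 0], 0.1, 70],
    [[0, 0, 0], 0.1, 70],
    [[0, 0, 0], 0, 70],
  ],
)

```text
clock: 25.85
tool_pos: [0.5759, 0.0442, 0.0575]
orientation: [-0.001, 0.085, 0.996, -0.001]
ft_force: [-0.4, -0.9, -0.8]
opening: 0.0596
grasp_force: 0.4
```

```bash
python3 nz.py
```

```text
t 25.85 tcp [0.5759 0.0442 0.0575] yaw y 80.3 J7 0.95 F [-0.4 -0.9 -0.8] Tq [-0.1   0.08  0.01] open 0.0596 g 0.4
tool dx,dy -0.0006 0.0004
nut z~ 0.037 err 0.2875739644970414
mask bottom row 266 top 231 cx 303.7
```

Turned 43° so far with almost no resistance, so I continue.

>>> move_arm(
  deltas=[
    [[0, 0, 0], 0.1, 70],
    [[0, 0, 0], 0.1, 70],
    [[0, 0, 0], 0.1, 70],
    [[0, 0, 0], 0.1, 70],
    [[0, 0, 0], 0.1, 70],
    [[0, 0, 0], 0.1, 70],
    [[0, 0, 0], 0.05, 70],
    [[0, 0, 0], 0, 70],
    [[0, 0, 0], 0, 70],
    [[0, 0, 0], 0, 70],
  ],
)

```text
clock: 26.9
tool_pos: [0.576, 0.0447, 0.058]
orientation: [-0.0, 0.397, 0.918, -0.0]
ft_force: [-2.8, -0.2, -3.6]
opening: 0.0596
grasp_force: 2.4
```

```bash
python3 nz.py
```

```text
t 26.9 tcp [0.576  0.0447 0.058 ] yaw y 43.2 J7 0.36 F [-2.8 -0.2 -3.6] Tq [-0.03  0.48  0.06] open 0.0596 g 2.4
tool dx,dy -0.0005 0.0002
nut z~ 0.034 err 0.1483050847457627
mask bottom row 267 top 232 cx 301.9
```

>>> move_arm(
  deltas=[
    [[0, 0, 0], 0.1, 70],
    [[0, 0, 0], 0.1, 70],
    [[0, 0, 0], 0.1, 70],
    [[0, 0, 0], 0, 70],
    [[0, 0, 0], 0, 70],
    [[0, 0, 0], 0, 70],
    [[0, 0, 0], 0, 70],
    [[0, 0, 0], 0, 70],
    [[0, 0, 0], 0, 70],
    [[0, 0, 0], 0, 70],
  ],
)

```text
clock: 27.95
tool_pos: [0.5766, 0.045, 0.0584]
orientation: [0.0, 0.531, 0.847, 0.0]
ft_force: [-0.1, 1.9, -2.0]
opening: 0.0602
grasp_force: 2.9
```

```bash
python3 nz.py
```

```text
t 27.95 tcp [0.5766 0.045  0.0584] yaw y 25.9 J7 0.08 F [-0.1  1.9 -2. ] Tq [0.21 0.19 0.14] open 0.0602 g 2.9
tool dx,dy -0.0004 -0.0003
nut z~ 0.034 err 0.17136659436008678
mask bottom row 268 top 232 cx 300.8
```

>>> move_arm(
  deltas=[
    [[0, 0, 0], 0.1, 69],
    [[0, 0, 0], 0.1, 69],
    [[0, 0, 0], 0, 69],
    [[0, 0, 0], 0, 69],
    [[0, 0, 0], 0, 69],
    [[0, 0, 0], 0, 69],
    [[0, 0, 0], 0, 69],
    [[0, 0, 0], 0, 69],
    [[0, 0, 0], 0, 69],
    [[0, 0, 0], 0, 69],
  ],
)

```text
clock: 29.0
tool_pos: [0.5769, 0.0443, 0.0585]
orientation: [0.0, 0.613, 0.79, -0.0]
ft_force: [-0.2, -5.3, 5.1]
opening: 0.0592
grasp_force: 26.7
```

```bash
python3 nz.py
```

```text
t 29.0 tcp [0.5769 0.0443 0.0585] yaw y 14.4 J7 -0.11 F [-0.2 -5.3  5.1] Tq [-1.14 -0.09  0.46] open 0.0592 g 26.7
tool dx,dy 0.0003 -0.0003
nut z~ 0.034 err 0.24225028702640644
mask bottom row 268 top 232 cx 300.3
```

The resistance has risen and the nut has turned about 93° net, so it is pinched at home. Releasing and retreating.

>>> move_arm(
  deltas=[
    [[0, 0, 0], 0, 85],
    [[0, 0, 0], -0.05, 100],
    [[0, 0, 0], 0, 100],
    [[0, 0, 0], 0, 100],
    [[0, 0, 0], 0, 100],
    [[0, 0, -0.01], 0, 100],
    [[0, 0, -0.02], 0, 100],
    [[0, 0, -0.03], 0, 100],
    [[0, 0, -0.04], 0, 100],
    [[0, 0, -0.04], 0, 100],
  ],
)

```text
clock: 30.05
tool_pos: [0.5761, 0.0451, 0.2003]
orientation: [-0.0, 0.593, 0.805, 0.0]
ft_force: [0.4, 0.2, 0.3]
opening: 0.0851
grasp_force: 0.0
```

>>> move_arm(
  deltas=[
    [[0.03, 0, -0.01], 0, 100],
    [[0.04, 0, 0], 0, 100],
    [[0.04, 0, 0], 0, 100],
    [[0.03, 0, 0], 0, 100],
    [[0, 0, 0], 0, 100],
    [[0, 0, 0], 0, 100],
    [[0, 0, 0], 0, 100],
    [[0, 0, 0], 0, 100],
    [[0, 0, 0], 0, 100],
    [[0, 0, 0], 0, 100],
  ],
)

```text
clock: 31.05
tool_pos: [0.5352, 0.178, 0.2082]
orientation: [-0.0, 0.594, 0.805, -0.0]
ft_force: [-0.1, 0.1, -0.7]
opening: 0.0853
grasp_force: 0.0
```

```bash
python3 - <<'E'
from nz import *
st();nz()
T=r.grab_frame('top');S=r.grab_frame('side')
k=mask(S,(5,150,90),(18,255,255),tuple(int(v) for v in proj('side',[[.5765,.0445,.075]])[0]),45)
for z in(.033,.034,.035,.036,.039): print(z,fit(NUT,{'side':k},(.5765,.0445,.3),.018+z))
cv2.imwrite('pics/f.png',cv2.resize(cv2.hconcat([T[170:310,230:380,::-1],S[200:340,230:380,::-1]]),(790,368),interpolation=2))
E
```

```text
t 31.05 tcp [0.5352 0.178  0.2082] yaw y 17.2 J7 -0.23 F [-0.1  0.1 -0.7] Tq [-0.    0.02  0.06] open 0.0853 g 0.0
nut z~ 0.031 err 0.125
mask bottom row 268 top 233 cx 301.7
0.033 (array([0.57818517, 0.04337729, 0.42990748]), np.float64(0.08798227320125131))
0.034 (array([0.57722151, 0.04473794, 0.59334071]), np.float64(0.08830813347236705))
0.035 (array([0.57723336, 0.04449892, 0.50415861]), np.float64(0.09423879040667361))
0.036 (array([0.57666078, 0.0455573 , 0.62080146]), np.float64(0.09423879040667361))
0.039 (array([0.57369952, 0.04829606, 0.59751409]), np.float64(0.10095151199165797))
```

View pics/f.png

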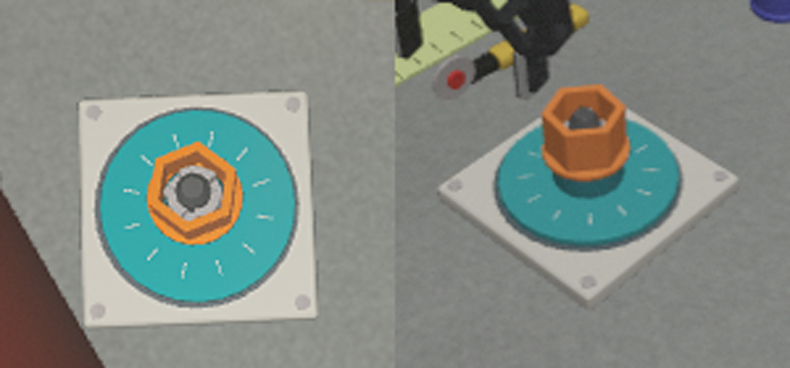

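The final picture shows the template flat and the nut upright on its hub. The nut sits about 34 mm above seat, on the stud axis, and the arm is clear of everything.

```bash
python3 -c "
from bench import r
print(r.hand_in())"
```

```text
the job is handed in; nothing more can be done
None
```

I handed the job in at about 31 s with the template flat on the base, the nut screwed home on its hub and released, and the bystanders untouched; the interface gave no pass/fail result, and the nut's height (about 34 mm above seat) is a camera fit good to 1–2 mm.

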